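Reset the polishing timer with the pen lathe locked off

TASK

Lock the pen lathe off and set its polishing timer for the next batch: turn the red isolator handle fully to off (a quarter turn anticlockwise seen from above), swing the lockout hasp fully out, and only then roll the two thumbwheels of the timer with a fingertip until they show 36 at the white index posts (the orange tens wheel at 3, the blue units wheel at 6). Leave everything else on the bench, and the brass bushing on the timer, where it is.

Things in the scene. Friction and masses are not known exactly. Their poses are not given: they have to be found in the camera images.
- isolator: grey switch box fixed to the bench, 130 (x) x 200 (y) x 80 mm high, half of its top face yellow; origin at the centre of its underside, x away from the robot at yaw 0, z up; it is met at any yaw within 0.4 rad, left or right of the robot's centre line, and the timer has the other place. The handle's axis is vertical through (0, -45 mm) of the box; the hasp lies on the +y part of its top.
- handle_grip (a point): middle of the red isolator handle's grip bar, on its turning axis, 108 mm above the bench. The bar is 64 mm long, 18 mm thick and 32 mm tall (from 90 to 122 mm above the bench), on a black disc of 30 mm radius whose top is 90 mm above the bench. The point's x axis runs along the bar (it turns with the bar), y across its thickness, z up.
- isolator_handle (a joint): angle of the isolator handle about the vertical: 0 = on (bar along the box's x), 1.5 rad = off (bar across, along the box's y), at its stop; it grows anticlockwise seen from above. Friction 0.2 N m, stays where it is left.
- hasp_post (a point): middle of the lockout hasp's upright red round post, 12 mm diameter and 34 mm tall, from 86 to 120 mm above the bench (point 103 mm above the bench). It stands 70 mm from the hasp's pivot on a flat steel strap 20 mm wide whose upper face is 87 mm above the bench. Pinch or push the post to swing the hasp.
- hasp_pivot (a point): vertical pivot axis of the hasp, on the top face of the isolator box, at (40, 60) mm of the box
- hasp (a joint): angle of the lockout hasp: 0 = folded in (strap along the box's -x from the pivot), 1.45 rad = fully out, at its stop (strap along the box's +y, standing out over the box's side). It grows clockwise seen from above. Friction 0.06 N m (1 N at the post), stays where it is left.
- timer: dark green timer box fixed to the bench, 150 (x) x 220 (y) x 60 mm high, two thumbwheels standing out of its top; origin at the centre of its underside, x away from the robot at yaw 0, y left, z up; yaw within 0.4 rad. The wheels share a level axis along its y, 45 mm above the bench. Each is a black drum of 34 mm radius, 34 mm wide, centred at y = +33 mm (tens) or -33 mm (units).
- index (a point): top of the middle white index post, 82 mm above the bench, half-way between the wheels. Three such posts (4 mm along x, 6 mm along y) stand at x = 0, y = -66, 0 and 66 mm of the timer box, beside the wheels; the number uppermost, in line with them, is the one set. The figures (white, 13 mm high, read from the robot side) are on the half of each drum nearer this post.
- tens_hub (a point): on the wheels' axis, mid-width of the tens wheel's ridges (box y = +41 mm), 45 mm above the bench. Ten radial ridges, 4 mm thick and 18 mm wide along the axis, reach 45 mm from the axis (11 mm proud of the drum). Each figure has its ridge at its own angle, every 36 degrees: with a figure exactly at the index, its ridge points straight up. A fingertip pushes a ridge sideways, about one number a stroke.
- units_hub (a point): on the wheels' axis, mid-width of the units wheel's ridges (box y = -41 mm), 45 mm above the bench; ridges as on the tens wheel. A fingertip 22 mm thick fits behind the ridge that it pushes up to the top, its end 37 mm or more above the axis; nearer the sides it can reach lower.
- tens_wheel (a joint): hinge of the tens thumbwheel (left, orange ridges). Value = number at the index x 0.6283 rad (3 is 1.885, 6 is 3.770); grows as the wheel's top rolls along the timer's +x (away from the robot). Travel -0.3 to 5.95 with end stops: it does not go round from 9 to 0. No clicks: light friction (0.035 N m) holds it where left. Starts anywhere from 4.6 to 6.0: roll it down to 3.
- units_wheel (a joint): hinge of the units thumbwheel (right, blue ridges). Value = number at the index x 0.6283 rad (3 is 1.885, 6 is 3.770); grows as the wheel's top rolls along the timer's +x (away from the robot). Travel -0.3 to 5.95 with end stops: it does not go round from 9 to 0. No clicks: light friction (0.035 N m) holds it where left. Starts anywhere from 3.0 to 4.4: roll it up to 6.
- tens_rim (a point): tip of the tens wheel's ridge that belongs to figure 0 (turns with the wheel, 45 mm from the axis)
- units_rim (a point): tip of the units wheel's ridge that belongs to figure 0 (turns with the wheel, 45 mm from the axis)
- pliers: bystander: pliers with black grips, 155 mm long, 55 mm wide and 15 mm high, lying in the gap between the two boxes, roughly along x; origin on the underside at the middle
- glue: bystander: white glue bottle with red cap, 38 mm diameter, 105 mm tall, standing behind the gap between the boxes; origin at the centre of its foot
- polish: bystander: amber jar of polish, 56 mm diameter, 55 mm tall, left of the boxes; origin at the centre of its foot
- blank: bystander: dark wooden pen blank, 130 x 22 x 22 mm, lying behind the boxes; origin at the centre of its underside
- pen: bystander: finished wooden pen, about 115 mm long and 11 mm thick, lying behind the boxes; origin at the centre of its underside
- screwdriver: bystander: screwdriver lying at the right of the boxes
- bushing: bystander: brass bushing, 20 mm diameter, 20 mm tall, standing on the timer box's top, near its left (+y) edge beside the tens wheel; origin at the centre of its foot
- cup: bystander: blue mug, 72 mm diameter, 85 mm tall, right front of the bench; origin at the centre of its foot

How it is judged:
By the outcome, as a careful person would: the job done as asked, in the order asked, and still so for the second after the job is handed in, with the robot touching nothing.
It also fails if it takes over 72 s, if anything falls off the work surface, if the arm or the gripper's body presses on something with over 40 N, if the wrist force passes 120 N, or if a joint passes its speed limit or range.

ROBOT

A 6-joint arm with a two-finger parallel gripper is mounted at the origin on the work surface. World frame = base frame: x ahead of the robot, y to its left, z up, the work surface at z = 0. Lengths are in m, angles in rad, forces in N, time in s.
With the tool pointing down it reaches from about 0.375 to 0.9 m from the base axis. Payload 3.1 kg.
Tool frame: the origin (TCP) lies between the finger pads; the fingertips stand 22 mm ahead of it and the grasp point (between the pads) lies 3 mm ahead of it; z points along the fingers, y is the line along which they close (so a half turn about z gives the same grasp; the last joint's range is limited). The gripper opens to 87 mm and grips with 3 to 60 N. Pads are 19 mm wide; open, the fingers measure 117 mm over their backs; the gripper's body (75 mm by 190 mm) begins 51 mm behind the grasp point.
Start: joints at [0.945, 0.527, 1.433, -0, 1.181, -0.178], TCP at [0.271, 0.563, 0.245] pointing down, gripper open.
Joint ranges: [-3.08, 3.08], [-0.75, 2.2], [0.22, 2.44], [-1.43, 4.57], [0, 2.65], [-2.85, 2.85]. Speed limits (rad/s): [2.79, 2.79, 3.14, 3.14, 3.14, 3.14].

INTERFACE

Orientations are given as a unit quaternion [x, y, z, w].
In Python, from rig import get_obs, camera, get_calibration, hand_in, cut_out gives the robot as it stands.
- The arm moves only by the shell command python3 -m inch 'ROWS' [OPENING] [FORCE]. ROWS is JSON, one flat list of numbers, 6 for each row, row after row: the shift along the tool's x, y, z scaled (see below), then the turn, a rotation vector about the tool's x, y, z scaled (see below). A call has 1 to 20 rows; each row is the pose to reach, as a shift and turn from the pose commanded when the call began, along the tool's axes at that moment; what a row does not reach only later rows make up. The controller multiplies each number of a shift by 0.08 m and each number of a turn by 90 degrees. A row lasts 1/12 s, in which the tool goes at most 41.7 mm and 7.16 degrees, less where a joint would pass 70% of its speed; a pose out of reach is approached as far as the arm can. A call with a number of a shift or a turn outside -1 to 1 is refused whole. A call with a gripper value outside its range is refused whole. OPENING is the finger opening in mm, from 0 to 87, set as the call begins (- or left out, the last holds). The fingers move at their own pace and stop on an object; FORCE is the grip in N (left out, the last holds). Time passes only in rows, so rows that repeat a pose let the fingers close. It gives the time, the measured TCP pose, the force, the opening and the grip force at its end, in the units of the state.
- get_obs(): the state, without advancing time (a new reading comes with each control period).
- camera(name): name is "side" or "top" or "wrist"; returns the picture (400x640x3 uint8, red, green, blue); there is no depth.
- get_calibration(name): a dict with "vertical_fov" (degrees; the focal length in pixels is half the picture's height over the tangent of half this angle, whatever the lens; pixels are square), "cx", "cy" (the principal point, pixels), "D" ([k1, k2, p1, p2, k3] as OpenCV has them; the pictures are not rectified), "T" (4x4, takes a point from camera to world coordinates). Camera axes: x right, y down, z forward; pixel columns grow to the right and rows downward; lengths in m; the calibration is good to about 2 mm. A picture is of the moment at which its call begins: read the wrist's pose just before it. get_calibration takes no time and is no camera call; for the wrist camera it gives the pose at the moment of the call.
- hand_in(): hands the job in; it is judged then, once.
Trained networks look in the newest picture that a camera, given by its name, has taken for a name from the list of things; names that differ only in an ending like _2 or _b are one class to them, and where a whole thing is asked for, a point or a joint stands for the part that bears it (a point fixed in the world has none). Each returns a list of dicts, best first, with "conf" (0 to 1); they miss things now and then, are a little off and sometimes report something else, mostly with a low value. They report only what shows in the picture. A call takes as long as a camera call.
- cut_out(camera, thing): "region" (400x640 bool, what is visible of it) and "bbox" ([left, top, right, bottom] in pixels, round what is visible of it).
The state is a dict: "time": time; "q": joint angles; "joint_velocities": joint speeds; "joint_torque": joint torques, N m; "position": TCP position; "tool_rot": TCP orientation; "ft_force": force on the tool from outside, world axes, zero at the start; "moment": the same for the moment, N m; "grip_width": finger opening in m; "grip_force": force on a finger pad.
Only numpy, scipy, OpenCV 4.12 (cv2) and the standard library are available. Lean on these libraries where they do the work, as an engineer would, in place of code of your own. Each camera call takes 0.05 s, during which the arm holds its last target. There are 200 camera calls.

## Working session

There is one attempt and no reset: what is moved stays moved. The work goes in short steps, Python scripts to look and compute and a shell command to move; the robot and the scene stay as the last step left them, time stands still between calls to the robot, and variables do not carry over. Pictures are saved under pics/ and viewed, at most 10 in all, crops included, and the job is handed in when it is done.

```bash
ls; mkdir -p pics
python3 - <<'E'
from rig import *
import cv2,numpy as np
for n in("top","side"):
    im=camera(n); cv2.imwrite(f"pics/{n}0.png",im[:,:,::-1]); c=get_calibration(n); print(n,c)
    for t in["isolator","timer","handle_grip","hasp_post","tens_hub","units_hub","index"]:
        r=cut_out(n,t); print(t,[(round(d["conf"],2),d["bbox"]) for d in r[:2]])
o=get_obs();print(o)
E
```

```text
pics
top {'vertical_fov': 48.648115173764424, 'cx': 316.5407598703511, 'cy': 199.40212235027374, 'D': array([0.02073584, 0.        , 0.        , 0.        , 0.        ]), 'T': array([[-2.14520045e-02, -9.74777186e-01,  2.22146908e-01,
         2.37374346e-01],
       [-9.99763530e-01,  2.01237063e-02, -8.24140208e-03,
         1.20068519e-03],
       [ 3.56311161e-03, -2.22271171e-01, -9.74978375e-01,
         1.26875125e+00],
       [ 0.00000000e+00,  0.00000000e+00,  0.00000000e+00,
         1.00000000e+00]])}
isolator [(0.79, [353.9, 173.0, 428.5, 230.3])]
timer [(0.81, [201.6, 162.8, 294.1, 239.4]), (0.52, [404.2, 186.3, 417.4, 211.2])]
handle_grip [(0.5, [404.7, 188.2, 417.1, 209.8])]
hasp_post [(0.66, [352.2, 172.2, 428.5, 225.9]), (0.52, [366.3, 177.3, 374.9, 204.9])]
tens_hub [(0.58, [206.1, 166.3, 294.8, 245.7])]
units_hub [(0.68, [367.0, 177.0, 372.7, 205.7]), (0.64, [202.8, 166.3, 294.3, 240.0])]
index [(0.79, [201.9, 169.3, 295.9, 238.5])]
side {'vertical_fov': 49.126669948016854, 'cx': 320.3263995804066, 'cy': 198.62266213249168, 'D': array([-0.10974401,  0.        ,  0.
[... 685 characters left out ...]
ay([ 9.44481552e-01,  5.27439636e-01,  1.43270870e+00,  1.16620430e-05,
        1.18140438e+00, -1.78429500e-01]), 'joint_velocities': array([-7.53643917e-04,  8.39870813e-05, -4.14675744e-04,  9.28484311e-05,
        1.81220799e-03,  8.68911324e-04]), 'joint_torque': array([-3.60364265e-04, -4.39953411e+01, -1.76980716e+01,  6.34045713e-02,
        5.05026779e-02, -1.62131761e-05]), 'position': array([0.27057813, 0.56336481, 0.24458275]), 'tool_rot': array([2.22077685e-01, 9.75028975e-01, 2.04862023e-05, 2.85597831e-06]), 'ft_force': array([-0.14959349,  0.43180373, -0.10163338]), 'moment': array([ 0.02622926, -0.0249797 ,  0.03280482]), 'grip_force': 0.0, 'grip_width': 0.08732781900237864}
```

Run:
```python
import cv2,numpy as np
a=cv2.imread("pics/top0.png")[150:260,185:445]; b=cv2.imread("pics/side0.png")[130:330,260:430]
cv2.imwrite("pics/c1.png",cv2.resize(a,None,fx=3,fy=3,interpolation=2))
cv2.imwrite("pics/c2.png",cv2.resize(b,None,fx=3,fy=3,interpolation=2))
```

```text
(no output)
```

View pics/c1.png

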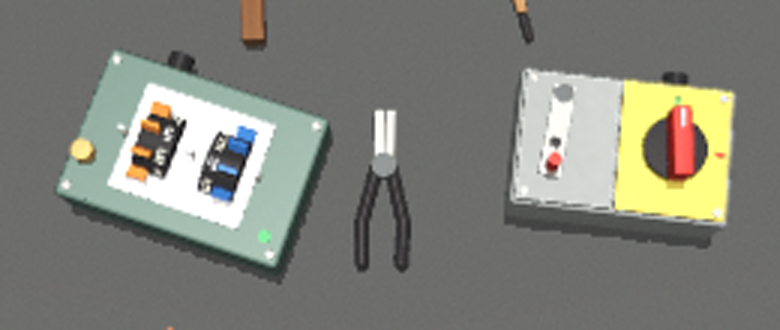

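View pics/c2.png

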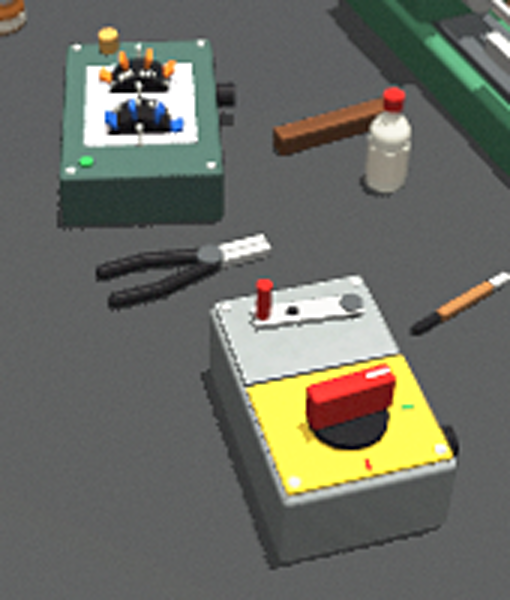

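```bash
cat > h.py <<'E'
import numpy as np,cv2
from scipy.optimize import least_squares
from scipy.spatial.transform import Rotation as R
from rig import *
def proj(c,P,T=None):
    T=np.linalg.inv(c["T"]); f=200/np.tan(np.radians(c["vertical_fov"])/2)
    K=np.array([[f,0,c["cx"]],[0,f,c["cy"]],[0,0,1]])
    return cv2.projectPoints(np.asarray(P,float).reshape(-1,3),cv2.Rodrigues(T[:3,:3])[0],T[:3,3],K,np.asarray(c["D"],float))[0].reshape(-1,2)
def loc(p,P):
    c,s=np.cos(p[2]),np.sin(p[2]); P=np.asarray(P,float).reshape(-1,3)
    return np.c_[p[0]+c*P[:,0]-s*P[:,1],p[1]+s*P[:,0]+c*P[:,1],P[:,2]]
def row(o,target,yaw=None,axis_ref=None):
    "shift in row units from the measured pose"
    r=R.from_quat(o["tool_rot"]); return r.inv().apply(np.array(target)-o["position"])/.08
E
python3 - <<'E'
from h import *
ct,cs=get_calibration("top"),get_calibration("side")
t=lambda L:np.array(L)/3+[185-.33,150-.33]
s=lambda L:np.array(L)/3+[260-.33,130-.33]
def tri(a,b):
    r=least_squares(lambda P:np.r_[(proj(ct,P)-a).ravel(),(proj(cs,P)-b).ravel()],[.5,0,.1]);return r.x.round(4),r.cost
for n,A,B in [("posttop",[553,157],[264,283]),("idx",[190,155],[140,98]),("idxR",[262,178],[139,127]),("idxL",[122,130],[138,45]),("iso++",[525,68],[360,277]),("iso+-",[735,93],[456,458]),("iso--",[722,222],[283,500]),("iso-+",[512,200],[212,303])]:
    print(n,tri(t(A),s(B)))
def fit(P,A,B,x0):
    f=lambda p:np.r_[(proj(ct,loc(p,P+[[0,0,p[3]]]))-t(A)).ravel(),(proj(cs,loc(p,P+[[0,0,p[3]]]))-s(B)).ravel()]
    r=least_squares(f,x0,loss="soft_l1");print(r.x.round(4),np.abs(f(r.x)).reshape(2,-1,2).round(1).tolist());return r.x
h=.08
P=np.array([[.065,.1,h],[.065,-.1,h],[-.065,-.1,h],[-.065,.1,h]])
fit(P,[[525,68],[735,93],[722,222],[512,200]],[[360,277],[456,458],[283,500],[212,303]],[.5,-.15,0,0])
h=.06
P=np.array([[.075,.11,h],[.075,-.11,h],[-.075,-.11,h],[-.075,.11,h],[0,0,.082],[0,.066,.082],[0,-.066,.082]])
fit(P,[[115,50],[330,120],[273,262],[58,188],[190,155],[122,130],[262,178]],[[213,42],[220,175],[62,185],[68,42],[140,98],[138,45],[139,127]],[.5,.2,-.3,0])
E
```

```text
posttop (array([ 0.4887, -0.1479,  0.1177]), np.float64(0.11053138106995053))
idx (array([0.5108, 0.1821, 0.0636]), np.float64(0.021668842674718733))
idxR (array([0.4838, 0.1132, 0.0845]), np.float64(0.12341578760052563))
idxL (array([0.5317, 0.2418, 0.0827]), np.float64(0.08385757381045085))
iso++ (array([ 0.5838, -0.1314,  0.0735]), np.float64(0.2218774103570709))
iso+- (array([ 0.5555, -0.325 ,  0.0783]), np.float64(0.0005563381134709898))
iso-- (array([ 0.4328, -0.3048,  0.0711]), np.float64(1.0209896458126517))
iso-+ (array([ 0.4594, -0.1142,  0.0766]), np.float64(0.0045540537808425405))
[ 0.5083 -0.2178 -0.146  -0.0066] [[[1.2, 0.6], [0.1, 0.4], [1.0, 2.2], [1.8, 0.5]], [[1.1, 1.3], [1.1, 1.5], [0.1, 0.5], [1.2, 0.2]]]
[ 0.5104  0.18   -0.3593 -0.0049] [[[0.2, 1.0], [0.5, 0.5], [0.9, 3.0], [1.5, 1.6], [0.0, 1.1], [0.4, 0.5], [1.5, 1.0]], [[0.3, 0.3], [1.2, 0.3], [1.3, 1.3], [0.3, 1.2], [0.2, 3.4], [0.4, 1.5], [0.2, 0.9]]]
```

```bash
python3 -m inch '[-0.825,-0.85,0,0,0,0.857,-0.825,-0.85,0,0,0,0.857,-0.825,-0.85,0,0,0,0.857,-0.825,-0.85,0,0,0,0.857,-0.825,-0.85,0,0,0,0.857,-0.825,-0.85,0,0,0,0.857,-0.825,-0.85,0,0,0,0.857,-0.825,-0.85,0,0,0,0.857,-0.825,-0.85,0,0,0,0.857,-0.825,-0.85,0,0,0,0.857,-0.825,-0.85,0,0,0,0.857]' 40
python3 -m inch '[-0.93,0.98,0,0,0,0.858,-0.93,0.98,0,0,0,0.858,-0.93,0.98,0,0,0,0.858,-0.93,0.98,0,0,0,0.858,-0.93,0.98,0,0,0,0.858,-0.93,0.98,0,0,0,0.858,-0.93,0.98,0,0,0,0.858,-0.93,0.98,0,0,0,0.858,-0.93,0.98,0,0,0,0.858,-0.93,0.98,0,0,0,0.858,-0.93,0.98,0,0,0,0.858]'
python3 -m inch '[0.5,0.5,0,0,0,0,1,1,0,0,0,0,1,1,0,0,0,0,1,1,0,0,0,0]'
python3 -m inch '[0,0.5,0,0,0,0,0,1,0,0,0,0,0,1,0,0,0,0,0,1,0,0,0,0]'
python3 - <<'E'
from h import *
im=camera("wrist"); c=get_calibration("wrist"); o=get_obs(); print(o["position"],o["tool_rot"],o["q"],o["time"]); print(c)
cv2.imwrite("pics/w1.png",im[:,:,::-1]); np.save("w1T.npy",c["T"])
E
```

```text
time: 1.72
position: [0.3007, 0.4735, 0.2447]
tool_rot: [0.783, 0.622, 0.0, -0.0]
ft_force: [0.3, -0.5, -0.6]
grip_width: 0.0402
grip_force: 0.0
time: 2.63
position: [0.3607, 0.3836, 0.2447]
tool_rot: [1.0, -0.003, 0.0, -0.0]
ft_force: [0.8, 0.5, 1.1]
grip_width: 0.04
grip_force: 0.0
time: 2.97
position: [0.4453, 0.3006, 0.245]
tool_rot: [1.0, -0.002, 0.002, 0.0]
ft_force: [0.0, 0.2, 0.2]
grip_width: 0.0398
grip_force: 0.0
time: 3.3
position: [0.4404, 0.2223, 0.2447]
tool_rot: [1.0, -0.002, -0.0, -0.0]
ft_force: [-0.8, 0.1, -0.1]
grip_width: 0.0396
grip_force: 0.0
[0.44065082 0.22348809 0.24479498] [ 9.99999388e-01 -1.02712284e-03  1.34424273e-04 -3.87747487e-04] [2.42376254e-01 3.51728253e-01 1.75436800e+00 7.99920708e-04
 1.03504872e+00 1.81481863e+00] 3.35
{'vertical_fov': 68.43031540197228, 'cx': 318.25962765917205, 'cy': 198.69787995717397, 'D': array([-0.05519031,  0.        ,  0.        ,  0.        ,  0.        ]), 'T': array([[-0.00187575, -0.95261345, -0.30417775,  0.52513705],
       [-0.99999748,  0.00141083,  0.00174824,  0.22283296],
       [-0.00123625,  0.30418026, -0.95261369,  0.38650598],
       [ 0.        ,  0.        ,  0.        ,  1.        ]])}
```

View pics/w1.png

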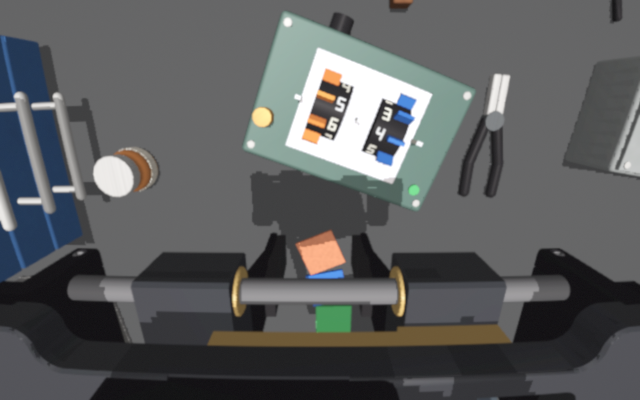

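Run:
```python
import cv2
a=cv2.imread("pics/w1.png")[55:180,285:435]
cv2.imwrite("pics/c3.png",cv2.resize(a,(750,600),interpolation=cv2.INTER_CUBIC)[:600])
```

```text
(no output)
```

View pics/c3.png

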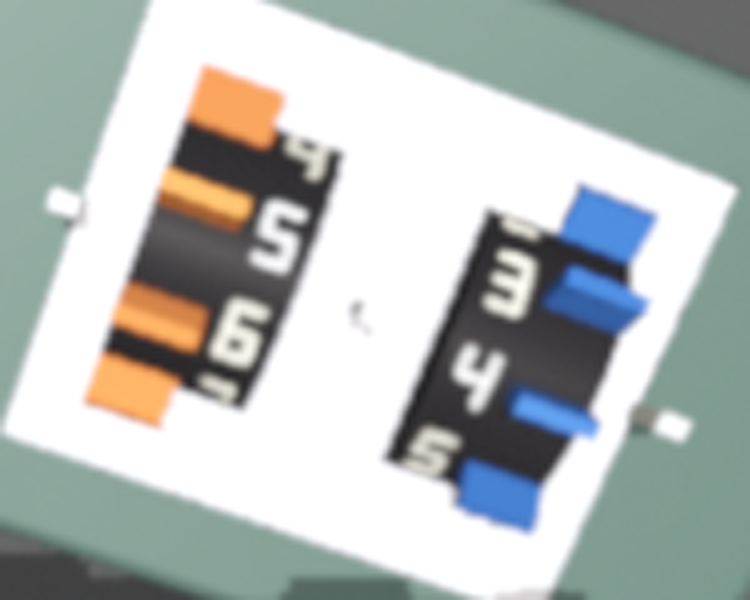

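Run:
```python
from h import *
c=get_calibration("wrist"); c["T"]=np.load("w1T.npy")
z=lambda L:np.array(L)/5+[285-.4,55-.4]
h=.06
P=np.array([[0,.066,.082],[0,-.066,.082],[.075,.11,h],[.075,-.11,h],[-.075,-.11,h],[-.075,.11,h]])
A=np.r_[z([[62,202],[675,428]]),[[285,12],[475,91],[420,211],[244,151]]]
W=np.array([2,2,.7,.7,.7,.7])[:,None]
for use in (range(2,6),range(6)):
  use=list(use)
  f=lambda p:((proj(c,loc(p,P[use]))-A[use])*W[use]).ravel()
  r=least_squares(f,[.51,.18,-.36],loss="soft_l1");p=r.x;print(p.round(4),f(p).round(1))
def tip(a,y):return [.045*np.sin(a),y,.045+.045*np.cos(a)]
for n,y,L in(("tens",.041,[(5,(207,195)),(6,(156,327))]),("units",-.041,[(3,(603,287)),(4,(553,411))])):
  for d,px in L:
    f=lambda q:(proj(c,loc(p,tip(q[0]-d*.6283,y)))-z([px])).ravel()
    r=least_squares(f,[d*.6283]);print(n,d,r.x,r.x/.6283,f(r.x))
np.save("timer.npy",p)
```

```text
[ 0.5085  0.179  -0.3489] [-0.6 -1.5  3.9 -0.1  0.4  2.7 -1.2  0.7]
[ 0.5127  0.1814 -0.3381] [ 1.   0.8 -0.4  0.4 -3.2 -4.   2.7 -4.   0.  -0.1 -2.6 -1. ]
tens 5 [3.37721804] [5.37516797] [-0.83772453 -0.28298986]
tens 6 [3.40271669] [5.41575154] [0.26678549 0.09118831]
units 3 [2.36568275] [3.76521208] [1.13351084 0.29343387]
units 4 [2.39784439] [3.81640043] [1.97865076 0.90070573]
```

```bash
python3 -m inch '[0,0.5,0,0,0,0,0,1,0,0,0,0]' | head -2
python3 -m inch '[0,0.5,0,0,0,0,0,1,0,0,0,0]'| head -2
python3 -m inch '[0,0.5,0,0,0,0,0,1,0,0,0,0]'| head -2
python3 -m inch '[0,0.5,0,0,0,0,0,1,0,0,0,0]'| head -2
python3 -m inch '[0,0.5,0,0,0,0,0,0.5,0,0,0,0,0,0.5,0,0,0,0,0,0.5,0,0,0,0]'| head -2
cat > shot.py <<'E'
import sys
from h import *
n=sys.argv[1]
im=camera("wrist"); c=get_calibration("wrist"); o=get_obs(); print(o["position"].round(4),o["tool_rot"].round(3),o["q"].round(2),o["time"])
cv2.imwrite(f"pics/{n}.png",im[:,:,::-1]); np.save(n+"T.npy",c["T"])
for t in sys.argv[2:]:
    for d in cut_out("wrist",t)[:2]:
        m=d["region"];v,u=np.nonzero(m);print(t,round(d["conf"],2),d["bbox"],(u.mean().round(1),v.mean().round(1)),len(u))
E
python3 shot.py w2 handle_grip hasp_post hasp_pivot
python3 -m inch '[0,0.5,0,0,0,0,0,1,0,0,0,0,0,1,0,0,0,0,0,1,0,0,0,0]'| head -2
python3 shot.py w3 handle_grip hasp_post
python3 - <<'E'
import cv2,numpy as np
a=cv2.imread("pics/w2.png")[0:240,300:640];b=cv2.imread("pics/w3.png")[0:240,160:500]
cv2.imwrite("pics/c4.png",np.hstack([cv2.resize(x,None,fx=2,fy=2,interpolation=2)[:, :] for x in(a,)]))
cv2.imwrite("pics/c5.png",cv2.resize(b,None,fx=2,fy=2,interpolation=2))
E
```

```text
time: 3.52
position: [0.4409, 0.1455, 0.2448]
time: 3.68
position: [0.4408, 0.0639, 0.2448]
time: 3.85
position: [0.4411, -0.0167, 0.2449]
time: 4.02
position: [0.4413, -0.097, 0.2449]
time: 4.35
position: [0.4408, -0.1351, 0.2444]
[ 0.4406 -0.1346  0.2444] [ 1.     0.001 -0.    -0.001] [-0.54  0.31  1.83  0.    1.    1.03] 4.4
handle_grip 0.94 [439.4, 96.3, 478.3, 171.7] (np.float64(456.4), np.float64(131.9)) 2206
hasp_post 0.83 [321.9, 60.6, 362.9, 154.1] (np.float64(342.2), np.float64(107.5)) 1853
hasp_post 0.4 [1.5, 25.8, 168.8, 209.4] (np.float64(76.2), np.float64(124.2)) 21486
hasp_pivot 0.92 [299.1, 43.6, 506.3, 198.6] (np.float64(398.1), np.float64(117.4)) 24219
hasp_pivot 0.58 [322.7, 0.0, 331.4, 8.4] (np.float64(326.6), np.float64(4.4)) 80
time: 4.88
position: [0.4411, -0.2172, 0.2446]
[ 0.4405 -0.2157  0.2444] [ 1.    -0.    -0.    -0.001] [-0.68  0.35  1.76  0.    1.03  0.89] 4.9333
handle_grip 0.77 [358.4, 99.3, 381.5, 170.5] (np.float64(369.2), np.float64(131.6)) 1693
hasp_post 0.96 [236.3, 65.5, 274.4, 154.3] (np.float64(257.2), np.float64(109.3)) 1845
hasp_post 0.38 [451.0, 65.3, 599.3, 167.5] (np.float64(543.4), np.float64(104.1)) 2159
```

View pics/c4.png

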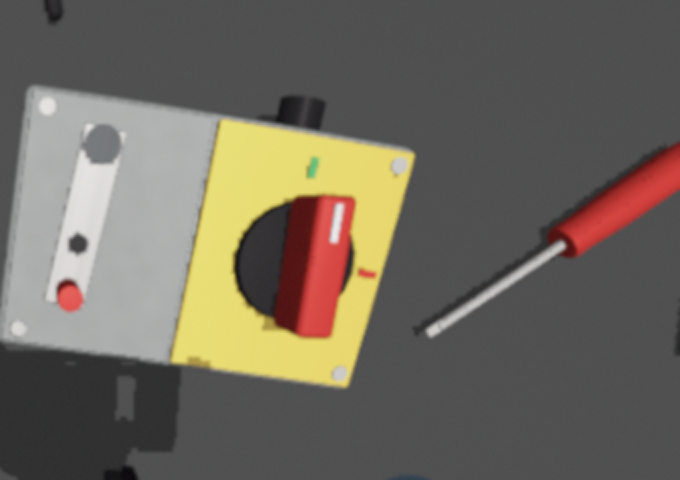

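View pics/c5.png

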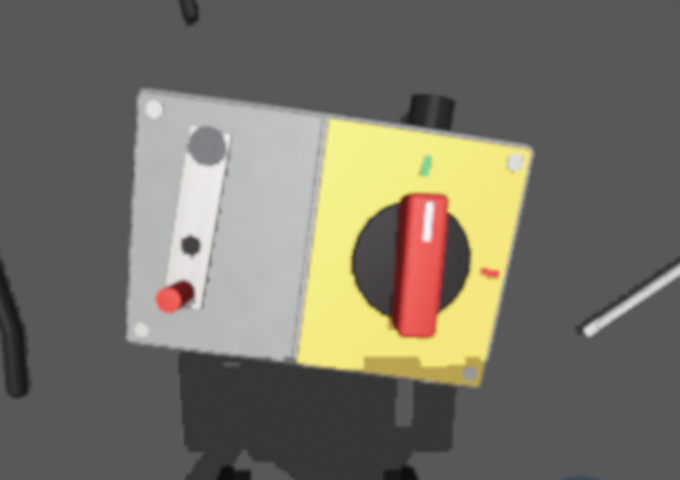

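Run:
```python
from h import *
cA=get_calibration("wrist");cB=dict(cA);cA=dict(cA);cA["T"]=np.load("w2T.npy");cB["T"]=np.load("w3T.npy")
a=lambda L:np.array(L)/2+[300-.25,-.25]
b=lambda L:np.array(L)/2+[160-.25,-.25]
def tri(n,A,B):
    r=least_squares(lambda P:np.r_[(proj(cA,P)-a(A)).ravel(),(proj(cB,P)-b(B)).ravel()],[.5,-.2,.1]);print(n,r.x.round(4),r.cost.round(2));return r.x
tri("post",(70,298),(170,300));tri("piv",(102,145),(207,146))
f=tri("far",(340,197),(428,196));n=tri("near",(314,335),(416,335));print("bar mid",(f+n)/2,np.arctan2(*(f-n)[1::-1]),np.linalg.norm(f-n))
h=.08
P=np.array([[.065,.1,h],[.065,-.1,h],[-.065,-.1,h],[-.065,.1,h],[.04,.06,.089],[0,-.045,.09]])
A=[(30,87),(413,152),(349,387),(0,342),(102,145),(294,262)];B=[(139,90),(532,149),(482,386),(128,341),(207,146),(411,261)]
F=lambda p:np.r_[(proj(cA,loc(p,P+[[0,0,p[3]]]))-a(A)).ravel(),(proj(cB,loc(p,P+[[0,0,p[3]]]))-b(B)).ravel()]
r=least_squares(F,[.5,-.2,-.15,0],loss="soft_l1");p=r.x;print(p.round(4),F(p).round(1));np.save("iso.npy",p)
print("handle,post0,pivot",loc(p,[[0,-.045,.108],[-.03,.06,.103],[.04,.06,.09]]).round(4))
```

```text
post [ 0.487  -0.1494  0.1206] 0.24
piv [ 0.5545 -0.1646  0.0927] 0.06
far [ 0.5316 -0.2619  0.1297] 0.42
near [ 0.4719 -0.2603  0.1264] 0.14
bar mid [ 0.50175385 -0.26110708  0.12804024] -0.027857434888921735 0.05974216975483879
[ 0.5069 -0.2196 -0.1337 -0.011 ] [-1.7 -0.9 -0.1 -1.1 -2.5  1.2 -2.1  0.  -0.6  1.8 -2.8 -0.   1.2 -1.7
  3.  -2.2  0.9  1.3  0.5  0.6  3.6  1.3  0.3 -0.5]
handle,post0,pivot [[ 0.5009 -0.2642  0.108 ]
 [ 0.4851 -0.1562  0.103 ]
 [ 0.5545 -0.1655  0.09  ]]
```

```bash
python3 -m inch '[0.4,0.3,0.3,0,0,0.018,0.762,0.58,0.7,0,0,0.018,0.762,0.58,0.8,0,0,0.018,0.762,0.58,0.8,0,0,0.018]' 46
python3 -m inch '[0,0,0.2,0,0,0,0,0,0.4,0,0,0,0,0,0.6,0,0,0,0,0,0.8,0,0,0,0,0,0.8,0,0,0]'
python3 -m inch '[0,0,0,0,0,0,0,0,0,0,0,0,0,0,0,0,0,0,0,0,0,0,0,0,0,0,0,0,0,0,0,0,0,0,0,0]' 0 25
```

```text
time: 5.37
position: [0.5019, -0.2617, 0.1773]
tool_rot: [1.0, -0.013, -0.002, -0.001]
ft_force: [0.7, 0.3, -0.7]
grip_width: 0.0456
grip_force: 0.0
time: 5.78
position: [0.4993, -0.2597, 0.1149]
tool_rot: [1.0, -0.013, -0.003, -0.002]
ft_force: [-0.5, -0.3, 0.1]
grip_width: 0.0456
grip_force: 0.0
time: 6.28
position: [0.5019, -0.264, 0.1175]
tool_rot: [1.0, -0.014, 0.001, 0.001]
ft_force: [-1.2, -2.5, 4.1]
grip_width: 0.0176
grip_force: 25.0
```

```bash
python3 -m inch '[0,0,0,0,0,-0.07,0,0,0,0,0,-0.14,0,0,0,0,0,-0.21,0,0,0,0,0,-0.28,0,0,0,0,0,-0.35,0,0,0,0,0,-0.42,0,0,0,0,0,-0.49,0,0,0,0,0,-0.56,0,0,0,0,0,-0.63,0,0,0,0,0,-0.70,0,0,0,0,0,-0.77,0,0,0,0,0,-0.84,0,0,0,0,0,-0.88,0,0,0,0,0,-0.91,0,0,0,0,0,-0.93,0,0,0,0,0,-0.93,0,0,0,0,0,-0.93]'
python3 - <<'E'
from h import *
o=get_obs();print(o["moment"],o["ft_force"],R.from_quat(o["tool_rot"]).as_matrix()[:2,0],o["position"])
E
```

```text
time: 7.7
position: [0.5014, -0.2632, 0.1175]
tool_rot: [0.755, 0.655, 0.0, 0.0]
ft_force: [-2.2, -0.8, 6.1]
grip_width: 0.0188
grip_force: 25.0
[-0.17309766  0.42593988 -0.6093807 ] [-2.22822996 -0.849841    6.05807923] [0.14123682 0.98997584] [ 0.50143646 -0.2631702   0.11747212]
```

```bash
python3 -m inch '[0,0,0,0,0,0.04,0,0,0,0,0,0.04,0,0,0,0,0,0.04]' 50 | grep -E "ft_|width"
python3 -m inch '[0,0,-0.3,0,0,0,0,0,-0.8,0,0,0,0,0,-1,0,0,0,0,0,-1,0,0,0]' | head -3
python3 -m inch '[0.3,-0.2,0,0,0,-0.04,0.7,-0.38,0,0,0,-0.04,0.7,-0.38,0,0,0,-0.04,0.7,-0.38,0,0,0,-0.04]' | head -3
python3 -m inch '[0.3,0,0,0,0,0,0.685,0,0,0,0,0,0.685,0,0,0,0,0,0.685,0,0,0,0,0]' | head -3
python3 shot.py w4 hasp_post handle_grip
python3 - <<'E'
from h import *
o=get_obs();print(row(o,[.487,-.1494,.114]))
E
```

```text
ft_force: [0.3, -0.1, -0.6]
grip_width: 0.0315
time: 8.28
position: [0.5039, -0.2644, 0.2007]
tool_rot: [0.774, 0.633, 0.001, 0.004]
time: 8.62
position: [0.4815, -0.1996, 0.1955]
tool_rot: [0.753, 0.658, -0.0, -0.002]
time: 8.95
position: [0.4907, -0.1471, 0.1959]
tool_rot: [0.753, 0.658, -0.0, -0.0]
[ 0.491  -0.148   0.1961] [ 0.754  0.657 -0.     0.   ] [-0.51  0.45  1.76 -0.    0.93 -0.37] 9.0
hasp_post 0.84 [308.9, 195.0, 399.1, 225.8] (np.float64(350.7), np.float64(210.0)) 2191
handle_grip 0.87 [336.2, 304.9, 360.5, 333.2] (np.float64(346.9), np.float64(317.9)) 669
[-0.01358956 -0.04775421  1.0287874 ]
```

```bash
python3 -m inch '[-0.013,-0.045,0.2,0,0,0,-0.013,-0.045,0.5,0,0,0,-0.013,-0.045,0.8,0,0,0,-0.013,-0.045,1,0,0,0,-0.013,-0.045,1,0,0,0]'
python3 -m inch '[0,0,0,0,0,0,0,0,0,0,0,0,0,0,0,0,0,0,0,0,0,0,0,0,0,0,0,0,0,0,0,0,0,0,0,0]' 0 15
python3 - <<'E'
from h import *
o=get_obs();print(o["position"],R.from_quat(o["tool_rot"]).as_matrix()[:2,0])
E
```

```text
time: 9.52
position: [0.485, -0.1485, 0.1136]
tool_rot: [0.755, 0.656, -0.001, -0.003]
ft_force: [-1.0, 1.2, 0.6]
grip_width: 0.0503
grip_force: 0.0
time: 10.02
position: [0.4871, -0.1483, 0.1173]
tool_rot: [0.754, 0.657, 0.0, 0.001]
ft_force: [-0.2, -1.1, 0.1]
grip_width: 0.0178
grip_force: 0.0
[ 0.48710449 -0.14832018  0.11726527] [0.13778365 0.99046218]
```

Fingers still closing; wait, then swing along the arc.

```bash
python3 -m inch '[0,0,0,0,0,0,0,0,0,0,0,0,0,0,0,0,0,0]' | tail -3
python3 -m inch '[0.07,0.012,0,0,0,0,0.14,0.024,0,0,0,0,0.22,0.052,0,0,0,0,0.305,0.084,0,0,0,0,0.38,0.13,0,0,0,0,0.455,0.175,0,0,0,0,0.52,0.235,0,0,0,0,0.583,0.294,0,0,0,0,0.635,0.365,0,0,0,0,0.684,0.436,0,0,0,0,0.72,0.515,0,0,0,0,0.755,0.595,0,0,0,0,0.788,0.723,0,0,0,0,0.798,0.79,0,0,0,0,0.8,0.83,0,0,0,0,0.8,0.83,0,0,0,0,0.8,0.83,0,0,0,0]'
```

```text
ft_force: [-1.1, 0.4, 4.0]
grip_width: 0.0114
grip_force: 15.0
time: 11.68
position: [0.5575, -0.0904, 0.1158]
tool_rot: [0.754, 0.657, -0.002, -0.005]
ft_force: [-5.9, 5.3, 7.4]
grip_width: 0.011
grip_force: 15.0
```

```bash
python3 -m inch '[0,0,0,0,0,0,0,0,0,0,0,0,0,0,0,0,0,0]' 45 | grep -E "ft_|width"
python3 -m inch '[0,0,-0.3,0,0,0,0,0,-0.8,0,0,0,0,0,-1,0,0,0,0,0,-1,0,0,0]' | head -3
python3 -m inch '[0.3,-0.3,0,0,0,0.566,1,-0.9,0,0,0,0.566,1,-0.9,0,0,0,0.566,1,-0.9,0,0,0,0.566,1,-0.9,0,0,0,0.566,1,-0.9,0,0,0,0.566,1,-0.9,0,0,0,0.566,1,-0.9,0,0,0,0.566,1,-0.9,0,0,0,0.566]' 0 5 | head -3
python3 -m inch '[0.3,-0.98,0,0,0,0.566,0.3,-0.98,0,0,0,0.566,0.3,-0.98,0,0,0,0.566,0.3,-0.98,0,0,0,0.566,0.3,-0.98,0,0,0,0.566,0.3,-0.98,0,0,0,0.566,0.3,-0.98,0,0,0,0.566,0.3,-0.98,0,0,0,0.566,0.3,-0.98,0,0,0,0.566]' | head -3
python3 -m inch '[-0.55,-0.66,0,0,0,0,-0.55,-0.66,0,0,0,0,-0.55,-0.66,0,0,0,0,-0.55,-0.66,0,0,0,0]' | head -3
python3 -m inch '[-0.55,-0.66,0,0,0,0,-0.55,-0.66,0,0,0,0,-0.55,-0.66,0,0,0,0,-0.55,-0.66,0,0,0,0]' | head -3
python3 shot.py w5
python3 - <<'E'
from h import *
im=camera("top"); 
cv2.imwrite("pics/top1.png",im[:,:,::-1])
a=cv2.resize(im[150:250,340:440,::-1],None,fx=3,fy=3,interpolation=2)
b=cv2.resize(cv2.imread("pics/w5.png"),(500,312),interpolation=3)[:300]
cv2.imwrite("pics/c6.png",np.hstack([a,b]))
E
```

```text
ft_force: [0.2, -0.1, 0.4]
grip_width: 0.0242
time: 12.27
position: [0.5651, -0.0952, 0.2009]
tool_rot: [0.754, 0.657, 0.003, 0.005]
time: 13.02
position: [0.501, -0.0048, 0.1959]
tool_rot: [0.963, 0.27, -0.0, -0.0]
time: 13.77
position: [0.4811, 0.0747, 0.1962]
tool_rot: [0.985, -0.171, -0.0, 0.0]
time: 14.1
position: [0.457, 0.1401, 0.1963]
tool_rot: [0.986, -0.169, -0.0, 0.0]
time: 14.43
position: [0.4344, 0.204, 0.1965]
tool_rot: [0.985, -0.17, 0.0, 0.0]
[0.4348 0.2034 0.1965] [ 0.985 -0.171  0.001  0.   ] [ 0.2   0.41  1.84 -0.    0.89  2.12] 14.4833
```

View pics/c6.png

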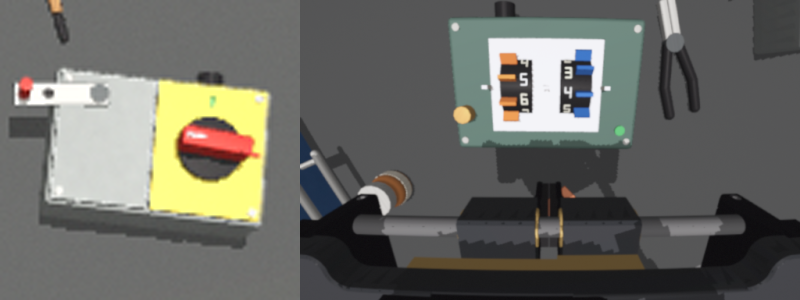

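Run:
```python
import cv2
a=cv2.imread("pics/w5.png")[15:195,180:450]
a=a[45:140,50:225]
cv2.imwrite("pics/c7.png",cv2.resize(a,None,fx=4.5,fy=4.5,interpolation=cv2.INTER_CUBIC))
```

```text
(no output)
```

View pics/c7.png

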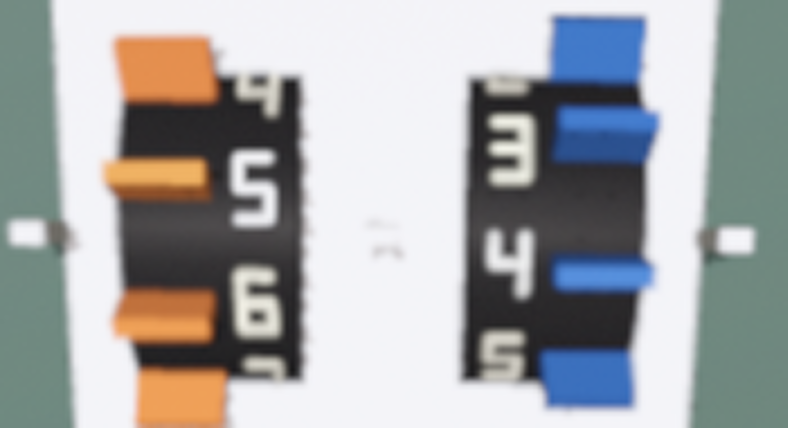

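Run:
```python
from h import *
c5=get_calibration("wrist"); c5=dict(c5);c1=dict(c5);c1["T"]=np.load("w1T.npy");c5["T"]=np.load("w5T.npy")
z5=lambda L:np.array(L)/4.5+[230-.39,60-.39]
z1=lambda L:np.array(L)/5+[285-.4,55-.4]
P=np.array([[0,.066,.082],[0,-.066,.082]])
A5=z5([[26,232],[735,240]]);A1=z1([[62,202],[675,428]])
def rep(name,F,x0):
    r=least_squares(F,x0);print(name,r.x.round(4),F(r.x).round(1));return r.x
p=rep("w5",lambda p:(proj(c5,loc(p,P))-A5).ravel(),[.51,.18,-.34])
rep("w1",lambda p:(proj(c1,loc(p,P))-A1).ravel(),[.51,.18,-.34])
rep("both+z",lambda p:np.r_[(proj(c5,loc(p,P+[[0,0,p[3]]]))-A5).ravel(),(proj(c1,loc(p,P+[[0,0,p[3]]]))-A1).ravel()],[.51,.18,-.34,0])
tip=lambda a,y:[.045*np.sin(a),y,.045+.045*np.cos(a)]
for n,y,L in(("tens",.041,[(5,(157,173)),(6,(165,328))]),("units",-.041,[(3,(606,121)),(4,(603,276))])):
  for d,px in L:
    f=lambda q:(proj(c5,loc(p,tip(q[0]-d*.6283,y)))-z5([px])).ravel()
    r=least_squares(f,[d*.6283]);print(n,d,r.x,r.x/.6283,f(r.x).round(2))
o=get_obs();M=R.from_quat(o["tool_rot"]).as_matrix();print(o["position"],M[:,0],np.arctan2(M[1,0],M[0,0]))
np.save("timer.npy",p)
```

```text
w5 [ 0.5108  0.1797 -0.3552] [ 0.5 -0.  -0.5 -0. ]
w1 [ 0.513   0.1815 -0.3377] [ 0.3  0.1 -0.3 -0.1]
both+z [ 5.117e-01  1.805e-01 -3.481e-01  3.000e-04] [-0.8 -0.2 -1.5 -1.3  1.6  0.8  0.4  1.8]
tens 5 [3.37654231] [5.37409249] [-1. -0.]
tens 6 [3.37507789] [5.37176172] [-1.02  0.12]
units 3 [2.35713232] [3.75160324] [ 0.5  -0.01]
units 4 [2.36402935] [3.76258054] [0.21 0.02]
[0.43496202 0.2030578  0.19651998] [ 0.94095507 -0.33853014  0.00095327] -0.3453545254289971
```

```bash
python3 -m inch '[0.33,-0.15,0.2,0,0,-0.002,0.66,-0.285,0.45,0,0,-0.002,0.66,-0.285,0.45,0,0,-0.002]' 0 20| head -3
python3 -m inch '[0.33,-0.15,0.2,0,0,0,0.67,-0.285,0.444,0,0,0,0.67,-0.285,0.444,0,0,0,0.67,-0.285,0.444,0,0,0,0.67,-0.285,0.444,0,0,0]'
cat > st.py <<'E'
import sys
from h import *
o=get_obs();p=[.5117,.1805,-.348]
e=o["position"][:2]-p[:2];c,s=np.cos(p[2]),np.sin(p[2])
M=R.from_quat(o["tool_rot"]).as_matrix()
print("TCP in timer mm",np.round([1e3*(c*e[0]+s*e[1]),1e3*(-s*e[0]+c*e[1]),1e3*o["position"][2]],1),"yaw",np.arctan2(M[1,0],M[0,0]).round(4),"F",o["ft_force"].round(1),"t",o["time"],o["grip_width"])
E
python3 st.py
```

```text
time: 14.78
position: [0.4972, 0.2058, 0.1577]
tool_rot: [0.985, -0.172, 0.002, -0.0]
time: 15.2
position: [0.5489, 0.2098, 0.1248]
tool_rot: [0.985, -0.171, -0.001, 0.0]
ft_force: [-0.5, -0.2, 0.6]
grip_width: 0.0007
grip_force: 0.0
TCP in timer mm [ 25.   40.2 124.8] yaw -0.3438 F [-0.5 -0.2  0.6] t 15.2 0.0006790148337518945
```

```bash
python3 -m inch '[0.02,0,0.1,0,0,0,0.02,0,0.2,0,0,0,0.02,0,0.27,0,0,0,0.02,0,0.27,0,0,0,-0.03,0,0.265,0,0,0,-0.08,0,0.26,0,0,0,-0.13,0,0.25,0,0,0,-0.18,0,0.24,0,0,0,-0.22,0,0.24,0,0,0,-0.26,0,0.24,0,0,0,-0.26,0,0.24,0,0,0]'
python3 st.py
python3 -m inch '[0,0,-0.12,0,0,0,0,0,-0.24,0,0,0,0.1,0,-0.24,0,0,0,0.25,0,-0.24,0,0,0,0.365,0,-0.24,0,0,0,0.365,0,-0.24,0,0,0,0.365,0,-0.24,0,0,0]'|head -2
python3 st.py
```

```text
time: 16.12
position: [0.5294, 0.2184, 0.1061]
tool_rot: [0.985, -0.17, -0.0, -0.0]
ft_force: [-1.3, -0.3, 1.1]
grip_width: 0.0003
grip_force: 1.3
TCP in timer mm [  3.7  41.7 106.1] yaw -0.3423 F [-1.3 -0.3  1.1] t 16.1167 0.0002758398398586636
time: 16.7
position: [0.5584, 0.2075, 0.1247]
TCP in timer mm [ 34.7  41.3 124.7] yaw -0.3439 F [-0.7  0.3  0.2] t 16.7 0.00045166508888248527
```

```bash
python3 -m inch '[0,0,0.1,0,0,0,0,0,0.2,0,0,0,0,0,0.28,0,0,0,0,0,0.28,0,0,0,-0.06,0,0.275,0,0,0,-0.12,0,0.27,0,0,0,-0.18,0,0.26,0,0,0,-0.24,0,0.25,0,0,0,-0.3,0,0.24,0,0,0,-0.34,0,0.24,0,0,0,-0.375,0,0.24,0,0,0,-0.375,0,0.24,0,0,0]'
python3 st.py
python3 -m inch '[0,0,-0.12,0,0,0,0,0,-0.24,0,0,0,0.1,0,-0.24,0,0,0,0.25,0,-0.24,0,0,0,0.37,0,-0.24,0,0,0,0.37,0,-0.24,0,0,0]'|head -2
python3 shot.py w6
```

```text
time: 17.7
position: [0.5287, 0.2186, 0.1061]
tool_rot: [0.985, -0.17, -0.0, -0.0]
ft_force: [-0.2, 0.6, 1.4]
grip_width: 0.0004
grip_force: 1.8
TCP in timer mm [  3.   41.6 106.1] yaw -0.3423 F [-0.2  0.6  1.4] t 17.7 0.0004030916541994322
time: 18.2
position: [0.5606, 0.2073, 0.1253]
[0.559  0.2075 0.1249] [ 0.985 -0.171  0.001 -0.   ] [ 0.17  0.65  1.61 -0.    0.89  2.08] 18.25
```

View pics/w6.png

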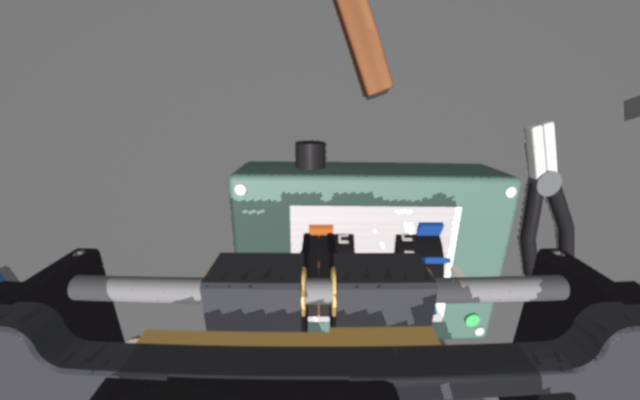

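```bash
python3 -m inch '[0,0,0.1,0,0,0,0,0,0.2,0,0,0,0,0,0.28,0,0,0,0,0,0.28,0,0,0,-0.06,0,0.275,0,0,0,-0.12,0,0.27,0,0,0,-0.17,0,0.26,0,0,0,-0.21,0,0.25,0,0,0,-0.24,0,0.25,0,0,0,-0.26,0,0.25,0,0,0,-0.275,0,0.25,0,0,0,-0.275,0,0.25,0,0,0,-0.275,0,0.25,0,0,0]'
python3 st.py
python3 -m inch '[0.02,0,-0.12,0,0,0,0.02,0,-0.5,0,0,0,0,0.2,-0.88,0,0,0,-0.5,0.2,-0.88,0,0,0,-0.98,0.2,-0.88,0,0,0,-0.98,0.2,-0.88,0,0,0]'|head -2
python3 -m inch '[-0.2,0.1,0,0,0,0,-0.2,0.25,0,0,0,0,-0.2,0.25,0,0,0,0,-0.2,0.25,0,0,0,0,-0.2,0.25,0,0,0,0]'|head -2
python3 st.py
python3 shot.py w7
python3 - <<'E'
import cv2,numpy as np
from h import *
c=get_calibration("wrist");P=loc([.5117,.1805,-.348],[[0,.066,.082],[0,-.066,.082],[0,.041,.09],[0,-.041,.09]]);q=proj(c,P);print(q)
x0,x1=int(q[0,0])-12,int(q[1,0])+12;y0=int(q[2,1])-45;print(x0,y0)
a=cv2.imread("pics/w7.png")[y0:y0+95,x0:x1];f=790/a.shape[1];print(f)
cv2.imwrite("pics/c8.png",cv2.resize(a,None,fx=f,fy=f,interpolation=cv2.INTER_CUBIC))
E
```

```text
time: 19.33
position: [0.5362, 0.2157, 0.105]
tool_rot: [0.985, -0.17, -0.0, 0.0]
ft_force: [1.0, 0.8, 0.4]
grip_width: 0.0005
grip_force: 0.1
TCP in timer mm [ 11.   41.5 105. ] yaw -0.3426 F [1.  0.8 0.4] t 19.3333 0.0005326197164201536
time: 19.83
position: [0.4483, 0.2273, 0.1756]
time: 20.25
position: [0.4369, 0.2132, 0.1757]
TCP in timer mm [-81.5   5.2 175.7] yaw -0.3438 F [0.1 0.3 0.2] t 20.25 0.00041437526605792713
[0.4368 0.2133 0.1756] [ 0.985 -0.171  0.001 -0.   ] [0.22 0.45 1.85 0.   0.85 2.14] 20.3
[[240.07515791 109.44097426]
 [410.81317651 110.40340139]
 [270.6951558  109.50122252]
 [380.78637874 110.12446382]]
228 64
4.072164948453608
```

View pics/c8.png

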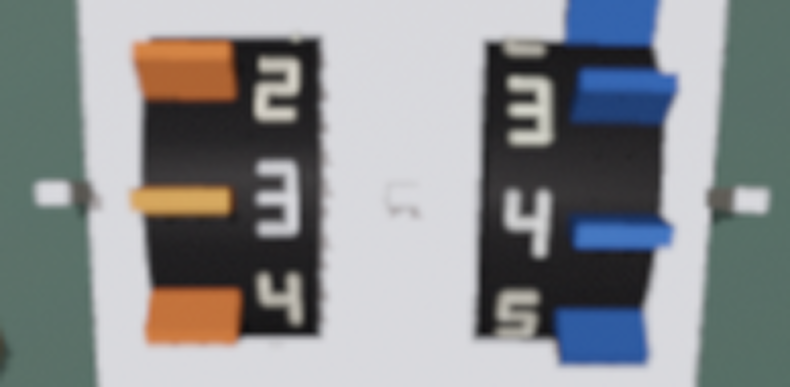

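```bash
cat > ang.py <<'E'
from h import *
import sys
tip=lambda a,y:[.045*np.sin(a),y,.045+.045*np.cos(a)]
def blob(im,name):
    hsv=cv2.cvtColor(im,cv2.COLOR_BGR2HSV).astype(int);H,S,V=hsv.transpose(2,0,1)
    return ((H>5)&(H<25) if name=="tens" else (H>100)&(H<125))&(S>110)&(V>60),V
def rows(im,c,p,name):
    "brightness profile of the ridge colour along the wheel, at ridge mid-width: list of (v, mean V of coloured, count)"
    y=.041 if name=="tens" else -.041
    m,V=blob(im,name); q=proj(c,loc(p,[[0,y+.006,.09],[0,y-.006,.09]])); u=sorted(q[:,0]); v0=int(q[:,1].mean())
    return [(v,int(m[v,int(u[0]):int(u[1])].sum()),int(V[v,int(u[0]):int(u[1])].mean())) for v in range(v0-42,v0+40)],q
E
python3 - <<'E'
from ang import *
c=get_calibration("wrist");z=lambda L:np.array(L)/4.072+[228-.38,64-.38]
P=np.array([[0,.066,.082],[0,-.066,.082]]);A=z([[52,192],[750,200]])
r=least_squares(lambda p:(proj(c,loc(p,P))-A).ravel(),[.51,.18,-.34]);p=r.x;print(p.round(4),r.fun.round(2))
for n,y,L in(("tens",.041,[(3,(182,201))]),("units",-.041,[(3,(627,80)),(4,(622,236))])):
  for d,px in L:
    f=lambda q:(proj(c,loc(p,tip(q[0]-d*.6283,y)))-z([px])).ravel()
    r=least_squares(f,[d*.6283]);print(n,d,r.x,r.x/.6283,f(r.x).round(2))
im=cv2.imread("pics/w7.png")
for n in("tens","units"):
    L,q=rows(im,c,p,n);print(n,q.round(1).tolist(),[(a,b,v) for a,b,v in L if b>3])
E
```

```text
[ 0.5102  0.1804 -0.3535] [ 0.48 -0.03 -0.48 -0.04]
tens 3 [1.85338684] [2.94984378] [-0.75  0.03]
units 3 [2.36755923] [3.76819869] [ 0.26 -0.01]
units 4 [2.36138456] [3.7583711] [0.27 0.03]
tens [[263.5, 111.0], [279.5, 111.1]] [(74, 15, 186), (75, 16, 206), (76, 16, 210), (77, 16, 207), (78, 16, 194), (79, 16, 179), (80, 16, 174), (81, 16, 174), (82, 16, 174), (83, 16, 174), (84, 16, 174), (85, 16, 174), (86, 16, 171), (87, 15, 156), (88, 15, 112), (109, 15, 107), (110, 16, 167), (111, 16, 204), (112, 16, 212), (113, 16, 212), (114, 16, 209), (115, 16, 192), (116, 15, 141), (117, 5, 75), (134, 13, 106), (135, 13, 165), (136, 14, 191), (137, 14, 196), (138, 14, 196), (139, 14, 196), (140, 14, 196), (141, 14, 196), (142, 14, 196), (143, 15, 195), (144, 15, 197), (145, 15, 201), (146, 15, 204), (147, 14, 205)]
units [[373.4, 112.2], [389.4, 112.5]] [(70, 16, 173), (71, 15, 174), (72, 15, 174), (73, 15, 171), (74, 15, 151), (75, 14, 93), (80, 15, 83), (81, 16, 140), (82, 16, 172), (83, 16, 179), (84, 16, 177), (85, 16, 169), (86, 16, 147), (87, 16, 125), (88, 16, 118), (89, 16, 119), (90, 16, 119), (91, 16, 119), (92, 16, 116), (93, 16, 103), (94, 16, 71), (116, 15, 70), (117, 16, 94), (118, 16, 121), (119, 16, 160), (120, 16, 186), (121, 16, 191), (122, 16, 191), (123, 16, 187), (124, 16, 162), (125, 15, 98), (139, 12, 103), (140, 12, 145), (141, 13, 166), (142, 13, 170), (143, 13, 170), (144, 13, 169), (145, 13, 169), (146, 13, 169), (147, 13, 168), (148, 13, 168), (149, 14, 167), (150, 14, 165), (151, 14, 162)]
```

```bash
sed -i 's/p=\[.5117,.1805,-.348\]/p=[.5105,.1802,-.352]/' st.py
python3 -m inch '[0.3,0.3,0.2,0,0,0.005,0.6,0.577,0.4,0,0,0.005,0.73,0.577,0.634,0,0,0.005,0.73,0.577,0.634,0,0,0.005,0.73,0.577,0.634,0,0,0.005,0.73,0.577,0.634,0,0,0.005]'|tail -3
python3 st.py
```

```text
ft_force: [0.4, 0.3, 0.2]
grip_width: 0.0005
grip_force: 0.0
TCP in timer mm [-23.5 -40.  124.9] yaw -0.3502 F [0.4 0.3 0.2] t 20.8 0.00047793647740820405
```

```bash
python3 -m inch '[0,0,0.1,0,0,0,0,0,0.2,0,0,0,0,0,0.265,0,0,0,0,0,0.265,0,0,0,0.04,0,0.26,0,0,0,0.08,0,0.255,0,0,0,0.12,0,0.25,0,0,0,0.16,0,0.24,0,0,0,0.2,0,0.24,0,0,0,0.23,0,0.24,0,0,0,0.23,0,0.24,0,0,0]'|sed -n 4,6p
python3 st.py
python3 -m inch '[0,0,-0.12,0,0,0,0,0,-0.24,0,0,0,-0.1,0,-0.24,0,0,0,-0.25,0,-0.24,0,0,0,-0.37,0,-0.24,0,0,0,-0.37,0,-0.24,0,0,0,-0.37,0,-0.24,0,0,0]'|head -1
python3 st.py
python3 -m inch '[0,0,0.1,0,0,0,0,0,0.2,0,0,0,0,0,0.28,0,0,0,0,0,0.28,0,0,0,0.06,0,0.275,0,0,0,0.12,0,0.27,0,0,0,0.18,0,0.26,0,0,0,0.24,0,0.25,0,0,0,0.3,0,0.24,0,0,0,0.34,0,0.24,0,0,0,0.37,0,0.24,0,0,0,0.37,0,0.24,0,0,0]'|sed -n 4,6p
python3 st.py
python3 -m inch '[0,0,-0.12,0,0,0,0,0,-0.24,0,0,0,-0.1,0,-0.24,0,0,0,-0.25,0,-0.24,0,0,0,-0.37,0,-0.24,0,0,0,-0.37,0,-0.24,0,0,0,-0.37,0,-0.24,0,0,0]'|head -1
python3 st.py
```

```text
ft_force: [-1.0, -0.6, 2.8]
grip_width: 0.0004
grip_force: 3.7
TCP in timer mm [ -4.4 -40.3 105.7] yaw -0.3509 F [-1.  -0.6  2.8] t 21.7167 0.00040665018355027897
time: 22.3
TCP in timer mm [-35.8 -40.4 124.6] yaw -0.3492 F [ 0.4  0.1 -0. ] t 22.3 0.0008863723632553345
ft_force: [-0.8, -0.2, 1.6]
grip_width: 0.0005
grip_force: 3.6
TCP in timer mm [ -4.3 -40.2 105.7] yaw -0.3508 F [-0.8 -0.2  1.6] t 23.3 0.000490818459206017
time: 23.88
TCP in timer mm [-35.8 -40.4 124.6] yaw -0.3492 F [0.  0.2 0.6] t 23.8833 0.0005055323050190067
```

```bash
python3 -m inch '[0,0,0.1,0,0,0,0,0,0.2,0,0,0,0,0,0.28,0,0,0,0,0,0.28,0,0,0,0.06,0,0.275,0,0,0,0.12,0,0.27,0,0,0,0.17,0,0.26,0,0,0,0.2,0,0.25,0,0,0,0.225,0,0.25,0,0,0,0.243,0,0.25,0,0,0,0.255,0,0.25,0,0,0,0.255,0,0.25,0,0,0,0.255,0,0.25,0,0,0]'|sed -n 4,6p
python3 st.py
python3 -m inch '[-0.02,0,-0.12,0,0,0,-0.02,0,-0.5,0,0,0,-0.3,-0.3,-0.88,0,0,0,-0.6,-0.57,-0.88,0,0,0,-0.85,-0.57,-0.88,0,0,0,-0.85,-0.57,-0.88,0,0,0,-0.85,-0.57,-0.88,0,0,0]'|head -2
python3 st.py
python3 shot.py w8
python3 - <<'E'
from ang import *
c=get_calibration("wrist");im=cv2.imread("pics/w8.png");p=[.5105,.1802,-.352]
q=proj(c,loc(p,[[0,.066,.082],[0,-.066,.082]]));print(q.round(1))
for a in q: 
    u,v=a.round().astype(int); print(im[v-7:v+8,u-9:u+10].min(2))
for n in("tens","units"):
    L,q=rows(im,c,p,n);print(n,q.round(1).tolist(),[(a,b,v) for a,b,v in L if b>3])
E
```

```text
ft_force: [-0.1, -0.1, 0.3]
grip_width: 0.0004
grip_force: 0.0
TCP in timer mm [-13.6 -40.1 104.8] yaw -0.3503 F [-0.1 -0.1  0.3] t 24.9667 0.000383201170266173
time: 25.55
position: [0.4345, 0.2139, 0.1758]
TCP in timer mm [-82.9   5.4 175.8] yaw -0.3482 F [ 0.9 -0.4  0.5] t 25.55 0.0006441833224683385
[0.4358 0.2135 0.1757] [ 0.985 -0.174  0.001 -0.   ] [ 0.22  0.45  1.85 -0.    0.84  2.15] 25.6
[[240.2 109.5]
 [410.8 110.2]]
[[ 92  91  92  91  91  91  92  91  91  91  92  91  91  91  91  92 116 168
  202]
 [ 92  91  92  91  92  96 101 102 103 103 103 102  98  92  91  91 110 158
  195]
 [ 92  91  91  94 107 131 148 152 153 153 153 150 135 109  93  91 104 143
  181]
 [ 91  91  92 100 134 175 196 202 202 202 203 199 178 137  99  87  92 112
  154]
 [ 91  91  91 102 143 188 210 215 215 215 215 211 190 145  98  82  83  92
  137]
 [ 90  91  91 102 143 188 211 216 216 216 216 212 191 146  97  82  81  87
  120]
 [ 91  91  90  99 136 185 210 216 216 216 216 212 191 149 100  82  82  85
  111]
 [ 91  91  91  96 127 174 200 205 206 206 205 202 186 148 101  80  78  90
  121]
 [ 91  90  91  92 10
[... 2274 characters left out ...]
14, 196), (139, 14, 196), (140, 14, 196), (141, 15, 197), (142, 15, 201), (143, 15, 204), (144, 14, 205)]
units [[372.8, 109.9], [388.8, 110.0]] [(71, 16, 171), (72, 16, 170), (73, 16, 163), (74, 16, 148), (75, 16, 137), (76, 16, 135), (77, 16, 136), (78, 16, 136), (79, 16, 136), (80, 16, 136), (81, 16, 136), (82, 16, 135), (83, 16, 124), (84, 16, 95), (85, 5, 54), (105, 16, 138), (106, 16, 192), (107, 16, 203), (108, 16, 204), (109, 16, 202), (110, 16, 189), (111, 16, 142), (112, 8, 73), (131, 14, 90), (132, 14, 128), (133, 14, 147), (134, 15, 151), (135, 15, 151), (136, 15, 150), (137, 15, 150), (138, 16, 149), (139, 16, 149), (140, 16, 151), (141, 16, 157), (142, 16, 163), (143, 16, 166)]
```

Run:
```python
import cv2
g=cv2.imread("pics/w8.png",0)
for n,(a,b) in (("tens",(286,308)),("units",(346,368))):
    print(n)
    for v in range(78,142,1): print(v,''.join(' .:*#'[min(4,int(x)//48)]*2 for x in g[v,a:b]))
```

```text
tens
78         ..::::::::::::**####::..      ::**##
79           ............::####::..    ..::**##
80         ..::........::**####::..      ::**##
81       ..::**************####::..      ::**##
82       ..**####**********##**::..      ..**##
83       ::**##****************..        ..**##
84       ::**##**::........::....        ..::**
85       ::**##**....  ..  ..            ..****
86       ::**##**::::::::::....          ::**##
87       ::**##**************::..        ::**##
88       ::**##############**::..        ..**##
89       ..******************::..        ..**##
90       ....::::::::::::::::..          ..::**
91           ................            ..::**
92                                       ..::**
93                                       ..::**
94                                       ..**##
95                                       ..**##
96                                       ..**##
97                                       ..::**
98                                       ..::**
99 ........................................::**
100 ........::::************::::.......
[... 4438 characters left out ...]
..            
128         ..::******************..            
129         ..::******************..            
130           ..........::::******..            
131                     ..::****::..          ..
132                     ..::****::..      ......
133                     ..******::        ......
134                     ..******::        ......
135                     ..******::        ......
136                   ..::******..        ......
137                   ..::******..          ....
138                   ..::****::..          ....
139                   ..::::::....          ....
140                     ........            ....
141                                         ....
```

The wheels show 3 and 6, both centred at the index, and the robot is clear of everything.

```bash
python3 -c "
from rig import *
print(hand_in())"
```

```text
the job is handed in; nothing more can be done
None
```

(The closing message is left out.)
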